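# Load the film spindle into the bench unwinder and lock its brake

## Robot

A 7-joint arm with a two-finger parallel gripper is mounted at the origin on the work surface. World frame = base frame: x ahead of the robot, y to its left, z up, the work surface at z = 0. Lengths are in mm, angles in rad, forces in N, time in s.
With the tool pointing down it reaches from about 425 to 825 mm from the base axis. Payload 3.6 kg.
Tool frame: the origin (TCP) lies at the very end of the fingers, on their centre line; the grasp point (between the pads) lies 19 mm behind it (bot.tcp_to_grasp is the distance from the TCP to the grasp point, in mm); z points along the fingers, y is the line along which they close (so a half turn about z gives the same grasp; the last joint's range is limited). The gripper opens to 93 mm and grips with 3 to 60 N. Pads are 15 mm wide; open, the fingers measure 128 mm over their backs; the gripper's body (75 mm by 188 mm) begins 65 mm behind the grasp point.
Start: joints at [1.317, 0.615, -0.013, 1.423, 0.008, 1.103, -0.04], TCP at [146.174, -633.321, 218.64] pointing down, gripper open.
Joint ranges: [-3.12, 3.12], [-0.3, 2.06], [-1.34, 1.32], [0.26, 2.42], [-1.36, 4.5], [0.01, 1.98], [-2.84, 2.84]. Speed limits (rad/s): [2.79, 2.79, 3.14, 3.14, 3.14, 3.14, 3.14].

## Interface

Orientations are given as [roll, pitch, yaw] about the fixed x, y, z axes, in that order (R = Rz(yaw) Ry(pitch) Rx(roll)).
In Python, from workcell import bot, grip, inverse_kinematics, sense, vision gives the robot as it stands. The module is installed in compiled form; this text tells all that it offers. Calls block until the motion is done:
- bot.move_ptp(position, orientation): joint-space move of the TCP to a pose.
- bot.move_l(position, frame=None, speed=150): straight line of the TCP; frame=None keeps the orientation; speed is the mean speed in mm/s.
- bot.move_j(angles): joint-space move.
- grip(opening): finger opening in mm; the grip force is fixed at half the most; returns when the fingers have stopped.
- bot.wait(seconds).
- inverse_kinematics(position, orientation): joint angles nearest the present ones, or None.
- sense(): the state.
- vision.camera(name): name is "scene" or "side" or "wrist"; returns the picture (480x640x3 uint8, blue, green, red); there is no depth.
- vision.calibration(name): a dict with "camera_matrix" (3x3 intrinsics, pixels), "R" (3x3) and "t" (3): a world point X has camera coordinates R X + t. Camera axes: x right, y down, z forward; pixel columns grow to the right and rows downward; lengths in mm; the calibration is good to about 2 mm. A picture is of the moment at which its call begins: read the wrist's pose just before it. calibration takes no time and is no camera call; for the wrist camera it gives the pose at the moment of the call.
A pose or a line that the arm cannot do raises bot.Unreachable and nothing moves.
- bot.finish_job(): hands the job in; it is judged then, once.
The state is a dict: "clock": time; "joints": joint angles; "qvel": joint speeds; "effort": joint torques, N m; "tool_pos": TCP position; "ee_rot": TCP orientation; "contact_force": force on the tool from outside, world axes, zero at the start; "wrist_torque": the same for the moment, N m; "grip_width": finger opening in mm; "grasp_force": force on a finger pad.
Only numpy, scipy, OpenCV 4.12 (cv2) and the standard library are available. Lean on these libraries where they do the work, as an engineer would, in place of code of your own. Each camera call takes 0.05 s, during which the arm holds its last target. There are 200 camera calls.

## Task

Draw the blue film spindle right out of its storage sleeve by the steel end that sticks out, and let go of it so that it lies on the bench. Then take it by its blue middle, press it down into the two forks of the unwinder past the orange sprung jaw until it is fully home and the jaw has closed over it, and after that turn the red brake knob clockwise (seen from above) to its stop. Leave the blue standing tube, the tape measure and the yellow squeegee where they are.

Things in the scene. Friction and masses are not known exactly. Their poses are not given: they have to be found in the camera images.
- spindle: Film spindle 184 mm long, 0.2-0.4 kg, same both ends. Origin at its middle on the axis, y along the rod. Outwards from the middle: blue core 32 mm dia. to 52 mm, white flange 40x40 mm square to 58 mm, steel journal 16 mm dia. to 92 mm. Rests on its flanges (axis 20 mm above the bench), does not roll. Starts in the sleeve, one end 46-58 mm out of the mouth.
- sleeve: Fixed sleeve on the bench, wood sides and back, clear roof: 64 (x) x 140 (y) x 51 mm high. Origin at centre of underside. Only opening at y = -70 mm, facing its own -y. Inside 48 mm wide, 46 high, the bench as floor: the spindle only slides straight out along the sleeve's -y, and is wholly out when its middle is 162 mm from this origin.
- mouth (a point): Centre of the sleeve's opening, 20 mm above the bench, axes as the sleeve's.
- unwinder: Fixed stand, dark base plate 110 (x) x 300 mm (y -207 to +93), 12 thick. Origin on the bench below point seat; y along the loaded spindle. Two forks 10 mm thick at y = -76 and +76 mm take the journals: fixed aluminium cheek on -x (inner face x = -9 mm), orange jaw finger on +x, mouth 28 mm wide at the top (z 91 mm). Free between the forks above z 25 mm. Grey block 45 mm high at y = -165 mm.
- seat (a point): Where the spindle's middle (its origin) lies when fully home: 60 mm above the bench, midway between the forks; axes as the unwinder's (y along the loaded spindle). The flanges go between the forks with 13 mm to spare on each side.
- jaw (a joint): Hinge of the orange sprung jaw (both fingers are one part), rad: 0 closed, grows as it is pushed open towards the unwinder's +x, to 0.6. The journals meet its sloped noses with the spindle's axis about 85-90 mm above the bench, open it about 0.15 rad, and it snaps shut once the axis is below 63 mm. Passing it takes about 8-20 N downwards, more than the spindle's weight.
- brake (a joint): Turn of the red brake knob in rad: 0 is fully loose, grows clockwise seen from above, end stop at 1.7. It starts between 0.3 and 0.9 and stays where it is left (friction about 0.04 N m).
- brake_grip (a point): On the knob's axis at the height to grip it, 82 mm above the bench, at y = -165 mm of the unwinder. The upright bar grip is 57 mm long, 14 mm thick, 32 mm high, its top 89 mm above the bench. The axes turn with the knob: the bar lies along x, so fingers close along y. At a knob turn of 0 the bar lies along the unwinder's x.
- blue_tube: Bystander: blue tube standing upright, 52 mm in diameter, 150 mm high. Origin at the centre of its underside.
- tape_measure: Bystander: red tape measure, 67 x 40 mm, 60 mm high. Origin at the centre of its underside.
- squeegee: Bystander: flat yellow squeegee, 72 x 100 mm, 7 mm thick. Origin near the centre of its underside.

How it is judged:
By the outcome, as a careful person would: the job done as asked, in the order asked, and still so for the second after the job is handed in, with the robot touching nothing.
It also fails if it takes over 64 s, if anything falls off the work surface, if the arm or the gripper's body presses on something with over 40 N, if the wrist force passes 120 N, or if a joint passes its speed limit or range.

## Working session

There is one attempt and no reset: what is moved stays moved. The work goes in short steps, each a Python script; the robot and the scene stay as the last script left them, time stands still between calls to the robot, and variables do not carry over. Pictures are saved under pics/ and viewed, at most 10 in all, crops included, and the job is handed in when it is done.

```bash
mkdir -p pics
cat > h.py <<'E'
import numpy as np, cv2
from workcell import bot, grip, inverse_kinematics, sense, vision
def ray(cal,px,z):
    K,R,t=np.array(cal["camera_matrix"]),np.array(cal["R"]),np.array(cal["t"])
    d=R.T@np.linalg.inv(K)@[px[0],px[1],1]; c=-R.T@t
    return c+d*(z-c[2])/d[2]
def proj(cal,P):
    K,R,t=np.array(cal["camera_matrix"]),np.array(cal["R"]),np.array(cal["t"])
    q=(K@(R@np.atleast_2d(P).T+t[:,None])); return (q[:2]/q[2]).T
E
python3 - <<'E'
from h import *
for n in("scene","side"):
    cv2.imwrite(f"pics/{n}0.png",vision.camera(n))
    c=vision.calibration(n); R=np.array(c["R"]);print(n,-R.T@c["t"],R[2])
s=sense();print(s["clock"],s["ee_rot"],s["tool_pos"])
E
```

```text
scene [1122.30993138  461.22270158 1131.67504196] [-0.4186672  -0.33125656 -0.84556896]
side [ 356.41586275 -924.04192049  643.17965723] [ 0.22018597  0.84619898 -0.4852478 ]
0.1 [-3.13933580e+00  4.95502072e-05  2.26884346e-01] [ 146.00358057 -632.67685426  217.61833996]
```

View pics/scene0.png

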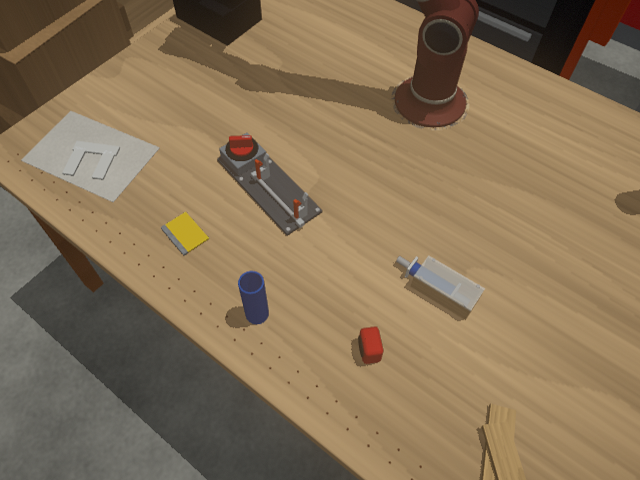

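View pics/side0.png

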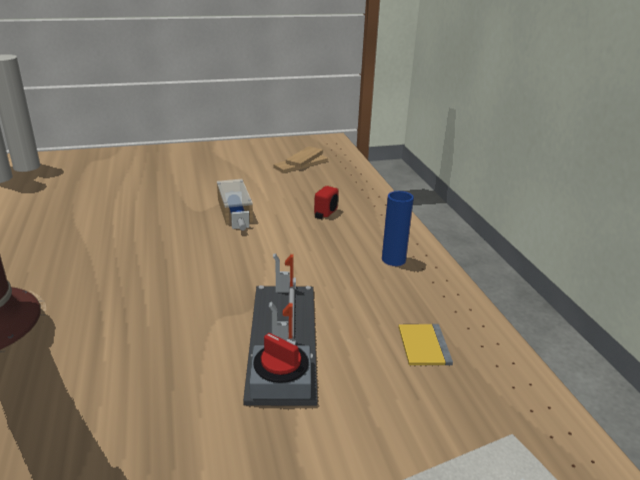

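The scene view shows the sleeve at about (445,285), with the journal tip at (400,261). The unwinder runs from the knob at (240,145) to the plate end at (305,220). The side view shows the journal end at (243,228) and the knob at (282,355). Next I'll get rough positions and take closer wrist views.

Run:
```python
from h import *
S=vision.calibration("scene");D=vision.calibration("side")
for n,c,p,z in [("tip",S,(399,262),20),("tip",D,(243,228),20),("slvfar",S,(483,291),51),("slvfar2",S,(470,315),0),("slv nearcorner",S,(427,257),51),
 ("slv D far l",D,(219,182),51),("D far r",D,(245,180),51),("knob",S,(241,142),89),("knob",D,(282,347),85),("plate corner",S,(288,234),12),("pc2",S,(321,210),12),("pD nl",D,(246,402),0),("pD nr",D,(315,402),0),("pD fl",D,(258,287),12),("pD fr",D,(314,288),12),
 ("tube",S,(256,320),0),("tube",D,(396,262),0),("tape",S,(371,362),0),("sq",S,(186,233),7)]:
    print(n,ray(c,p,z).round(0))
w=vision.calibration("wrist");R=np.array(w["R"]);print(R.round(2),-R.T@w["t"],w["camera_matrix"])
```

```text
tip [501. 225.  20.]
tip [499. 215.  20.]
slvfar [467. 413.  51.]
slvfar2 [506. 418.   0.]
slv nearcorner [469. 274.  51.]
slv D far l [467. 407.  51.]
D far r [532. 407.  51.]
knob [ 496. -255.   89.]
knob [ 488. -277.   85.]
plate corner [596. -26.  12.]
pc2 [492.  -7.  12.]
pD nl [ 431. -289.    0.]
pD nr [ 531. -312.    0.]
pD fl [495. -11.  12.]
pD fr [600. -36.  12.]
tube [806.  56.   0.]
tube [798.  38.   0.]
tape [728. 308.   0.]
sq [ 742. -221.    7.]
[[ 0.22 -0.97 -0.  ]
 [-0.93 -0.21  0.3 ]
 [-0.29 -0.06 -0.95]] [ 229.08175577 -614.58044181  383.59588692] [[369.12490717   0.         313.4991702 ]
 [  0.         369.12490717 234.29605592]
 [  0.           0.           1.        ]]
```

Run:
```python
from h import *
import json
pi=np.pi
for p,y in [((520,-130,300),1.37),((520,-130,300),-1.77),((500,230,200),-pi/2),((500,230,200),pi/2)]:
    print(y,inverse_kinematics(p,[pi,0,y]))
def look(n):
    c=vision.calibration("wrist"); im=vision.camera("wrist"); cv2.imwrite(f"pics/{n}.png",im)
    json.dump({k:np.array(v).tolist() for k,v in c.items()},open(n+".json","w"))
bot.move_ptp([520,-130,300],[pi,0,-1.77]); bot.wait(.3); look("w_unw")
bot.move_ptp([500,230,200],[pi,0,-pi/2]); bot.wait(.3); look("w_slv")
s=sense();print(s["clock"],s["tool_pos"],s["joints"])
```

```text
1.37 [ 0.5365204   0.39765294 -0.48927584  1.61594142  0.19833357  1.17766769
 -0.19746491]
-1.77 [-0.47404013  0.5630308   1.13691117  1.64554271 -0.5300177   1.27979462
 -2.5787181 ]
-1.5707963267948966 [ 0.18861566  0.72813552 -1.14897127  1.72177639  0.7166469   1.17923566
  1.97976715]
1.5707963267948966 [ 0.12912848  0.66111474 -1.00108739  1.72334233  0.61635813  1.10707945
 -1.06678092]
6.8333 [500.02208355 229.99077527 200.00467811] [ 0.18860736  0.72811379 -1.1489196   1.72175191  0.7166521   1.17922173
  1.97976821]
```

View pics/w_unw.png

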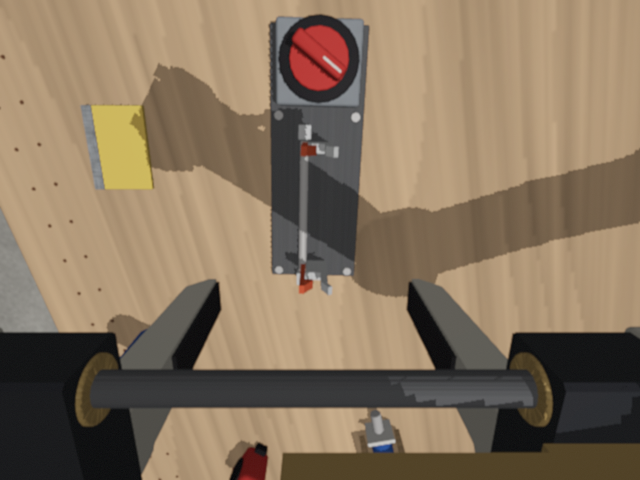

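View pics/w_slv.png

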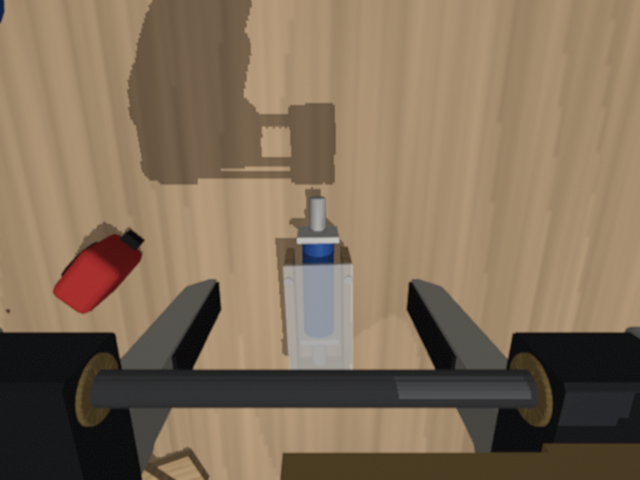

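The wrist view of the unwinder shows the plate end corners at (273,275) and (354,275), the block top at about (277–362, 17–104), and the knob bar from (298,36) to (345,78). The sleeve view shows the journal tip at (317,198), the flange at (318,233), and the mouth roof edge from (285,264) to (351,264). I'll fit both poses from these.

Run:
```python
from h import *
import json
from scipy.optimize import least_squares
W=json.load(open("w_unw.json"));V=json.load(open("w_slv.json"));S=vision.calibration("scene");D=vision.calibration("side")
obs=[(W,(55,93,12),(273,275)),(W,(-55,93,12),(354,275)),(W,(0,-165,89),(321,57)),
(S,(55,93,12),(288,234)),(S,(-55,93,12),(321,210)),(D,(-55,93,12),(258,287)),(D,(55,93,12),(314,288)),(D,(-55,-207,0),(246,402)),(D,(55,-207,0),(316,402))]
def place(p,L):
    c,s=np.cos(p[2]),np.sin(p[2]);return [p[0]+c*L[0]-s*L[1],p[1]+s*L[0]+c*L[1],L[2]]
f=lambda p:np.concatenate([(proj(c,place(p,L))[0]-u)*(1 if c is W else .7) for c,L,u in obs])
r=least_squares(f,[528,-111,-.2],loss="soft_l1");print(r.x.round(3));print(f(r.x).reshape(-1,2).round(1))
a,b=[ray(W,q,89) for q in((298,36),(345,78))];d=b-a;print("bar",a,b,np.hypot(*d[:2]),np.arctan2(d[1],d[0]), "turn mod pi", (r.x[2]-np.arctan2(d[1],d[0]))%np.pi)
for q in((277,17),(362,17),(361,104),(277,104)):print("blk",ray(W,q,45).round(1))
for n,q,z in [("tip",(317.5,198),24),("flange top outer L",(298,237),40),("R",(338,237),40),("roofL",(285,264),51),("roofR",(351,264),51),("farL",(290,370),51),("farR",(353,370),51)]:print(n,ray(V,q,z).round(1))
```

```text
[ 5.23845e+02 -1.04988e+02 -2.27000e-01]
[[-1.   0.8]
 [ 0.2  2.7]
 [-0.7 -1.2]
 [-0.6  0.3]
 [ 1.3  0.5]
 [-2.  -1.6]
 [-1.3 -1.9]
 [-2.9  2.3]
 [-0.1  2.6]]
bar [ 503.46944705 -285.95703852   89.        ] [ 467.50941545 -242.33439527   89.        ] 56.53369682629112 2.2602054696164227 turn mod pi 0.6542850841246945
blk [ 520.5 -315.4   45. ]
blk [ 436.5 -298.3   45. ]
blk [ 450.9 -216.8   45. ]
blk [ 539.4 -234.8   45. ]
tip [497.  217.6  24. ]
flange top outer L [515.2 251.   40. ]
R [478.1 251.1  40. ]
roofL [527.1 273.5  51. ]
roofR [466.4 273.6  51. ]
farL [524.8 389.   51. ]
farR [461.  389.1  51. ]
```

Run:
```python
from h import *
pi=np.pi;o=[pi,0,-pi/2]
grip(60)
bot.move_l([497,232,60]); bot.move_l([497,232,5],speed=60)
f0=np.array(sense()["contact_force"])
grip(0); s=sense();print("grip",s["grip_width"],s["grasp_force"])
bot.move_l([500,72,5],speed=60)
s=sense();print("pulled",s["grip_width"],s["contact_force"],f0,s["tool_pos"])
grip(60); bot.move_l([500,72,90]); bot.move_l([500,100,200])
bot.wait(.2)
c=vision.calibration("wrist");cv2.imwrite("pics/out.png",vision.camera("wrist"))
import json;json.dump({k:np.array(v).tolist() for k,v in c.items()},open("out.json","w"))
s=sense();print(s["clock"],s["joints"])
print(inverse_kinematics([524,-105,150],[pi,0,-pi/2-.227]),inverse_kinematics([487,-266,100],[pi,0,-.88]),inverse_kinematics([487,-266,100],[pi,0,-1.97]))
```

```text
grip 14.86536777978775 29.9907249212265
pulled 15.461809383107791 [-0.51336284 -0.13461685  0.39438652] [-0.23988831  0.0539131  -0.40398527] [499.98601142  72.05995066   5.00214682]
16.075 [ 0.47422055  0.680339   -1.18122712  1.82966925  0.69930609  1.12742441
  2.18351969]
[ 0.80311998  0.75778475 -1.09720922  1.82521864  0.77535224  1.0630659
  2.31666977] [-0.15867551  0.9041373   1.1316212   1.8546309  -0.95806671  1.05416762
 -1.07585963] [ 1.05105811  0.83405411 -1.02051162  1.81720426  0.84776226  1.00095193
  2.41392452]
```

View pics/out.png

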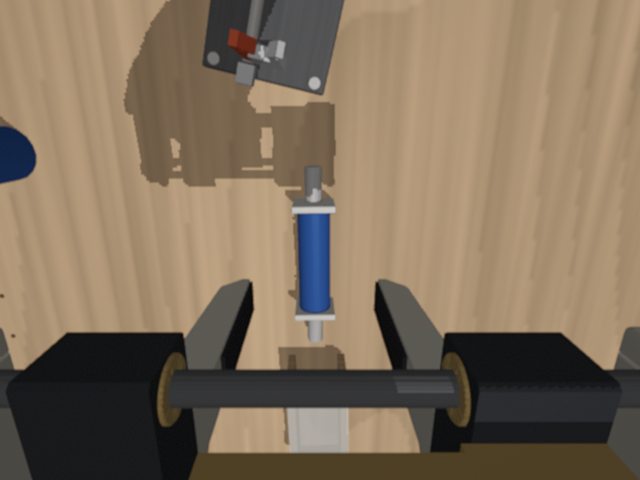

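The spindle is fully out and lying on the bench. Its tips are at (313,167) and (316,341), its flanges at rows 207 and 314, and the near plate corners at (205,65) and (322,94).

Run:
```python
from h import *
import json
C=json.load(open("out.json"))
a=ray(C,(313,166.5),22);b=ray(C,(316,341.5),22);print(a,b,b-a,(a+b)/2)
for q in((293,211),(334,211),(296,318),(334,318)):print("fl",ray(C,q,38).round(1))
m=lambda x,y:np.array([523.845-np.sin(-.227)*y+np.cos(-.227)*x,-105+np.sin(-.227)*x+np.cos(-.227)*y])
for x,q in((55,(204,66)),(-55,(323,95))):print(m(x,93),ray(C,q,12),proj(C,[*m(x,93),12]))
img=cv2.imread("pics/out.png")[0:110,180:350];cv2.imwrite("pics/crop1.png",cv2.resize(img,None,fx=4.5,fy=4.5,interpolation=cv2.INTER_CUBIC))
```

```text
[500.52249462  57.74624267  22.        ] [497.64052791 243.92664261  22.        ] [ -2.8819667  186.18039994   0.        ] [499.08151127 150.83644264  22.        ]
fl [518.8  95.9  38. ]
fl [481.5  96.   38. ]
fl [517.8 206.   38. ]
fl [479.8 206.1  38. ]
[598.36418874 -26.76387977] [595.8793093  -28.46681681  12.        ] [[201.34356077  68.11990381]]
[491.18613479  -2.00777445] [491.43409028  -4.51965641  12.        ] [[323.25821772  97.98324349]]
```

View pics/crop1.png

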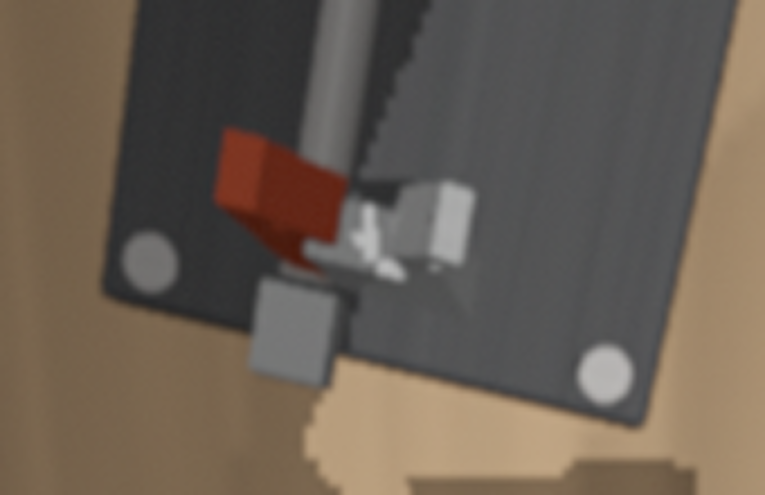

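Run:
```python
from h import *
import json
pi=np.pi
bot.move_ptp([499,151,90],[pi,0,-pi/2+.0155]); bot.move_l([499,151,3],speed=70)
grip(0); s=sense();print("grip",s["grip_width"],s["grasp_force"],s["contact_force"])
bot.move_l([499,151,150]); s=sense();print(s["grip_width"],s["contact_force"])
bot.move_ptp([523.5,-106,150],[pi,0,-pi/2-.227]); bot.move_l([523.5,-106,95],speed=80); bot.wait(.2)
s=sense();print(s["clock"],s["tool_pos"],s["grip_width"],s["contact_force"],s["wrist_torque"])
c=vision.calibration("wrist");w=vision.camera("wrist");cv2.imwrite("pics/hov_w.png",w)
json.dump({k:np.array(v).tolist() for k,v in c.items()},open("hov.json","w"))
d=vision.camera("side");cv2.imwrite("pics/hov_d.png",d)
sc=vision.camera("scene");cv2.imwrite("pics/hov_s.png",sc)
z=lambda im,x,y,w_,h_:cv2.resize(im[y:y+h_,x:x+w_],(400,300),interpolation=cv2.INTER_CUBIC)
cv2.imwrite("pics/hov.png",np.vstack([cv2.resize(w[0:260,100:540],(800,300)),np.hstack([z(d,210,220,160,120),z(sc,200,110,160,120)])]))
```

```text
grip 31.342304222588936 29.999804198741913 [0.19904611 0.4863127  0.79529408]
31.121915866759277 [ 0.05823739  0.60914339 -2.82489535]
21.7833 [ 523.85606102 -106.02686059   95.50725722] 31.44799011580293 [-0.15711609 -0.49239302 -2.67968796] [ 0.07742754 -0.09565442 -0.00958426]
```

View pics/hov.png

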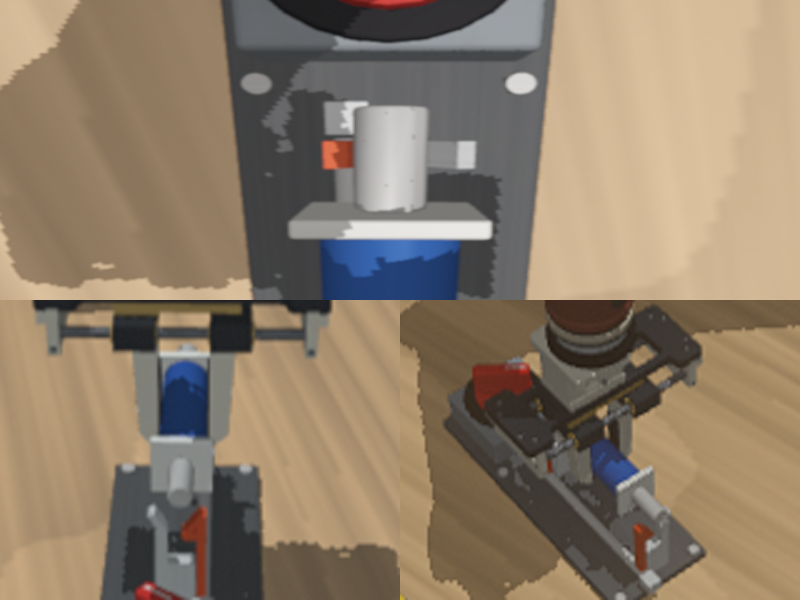

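The wrist view shows the journal at tile x 355–428, lying between the orange nose (inner edge x≈333) and the cheek (inner top edge x≈458). The plate screws are at x 257 and 521. I'll convert these into the unwinder frame.

Run:
```python
from h import *
import json
C=json.load(open("hov.json"))
a=-.227;X=np.array([np.cos(a),np.sin(a)]);Y=np.array([-X[1],X[0]]);T=np.array([523.856,-106.027])
def loc(tx,ty,z):
    p=ray(C,(100+tx/1.81818,ty/1.1538),z)[:2]-T;return (p@X).round(1),(p@Y).round(1)
for n,q,z in [("cheek in",(458,154),91),("cheek out",(476,154),91),("orange in",(333,154),91),("orange out",(322,154),91),("screwL",(257,83),13),("screwR",(521,83),13),
 ("jour L",(355,107),112),("jour R",(428,107),112),("jour base L",(357,205),112),("jour base R",(427,205),112),("fl L",(290,215),132),("fl R",(492,215),132),("blk edge L",(236,50),45),("blk edge R",(543,50),45)]:print(n,loc(*q,z))
```

```text
cheek in (np.float64(-16.3), np.float64(-77.7))
cheek out (np.float64(-20.7), np.float64(-77.7))
orange in (np.float64(14.4), np.float64(-77.7))
orange out (np.float64(17.1), np.float64(-77.7))
screwL (np.float64(45.6), np.float64(-111.5))
screwR (np.float64(-44.4), np.float64(-111.4))
jour L (np.float64(7.8), np.float64(-93.4))
jour R (np.float64(-7.5), np.float64(-93.4))
jour base L (np.float64(7.8), np.float64(-61.3))
jour base R (np.float64(-7.8), np.float64(-61.2))
fl L (np.float64(20.0), np.float64(-61.3))
fl R (np.float64(-19.3), np.float64(-61.3))
blk edge L (np.float64(45.1), np.float64(-121.9))
blk edge R (np.float64(-44.2), np.float64(-121.8))
```

Run:
```python
from h import *
import json
a=-.227;X=np.array([np.cos(a),np.sin(a)]);Y=np.array([-X[1],X[0]]);T=np.array([523.5,-106.])+.3*X-1.5*Y
for z in (85,75,70,65,60,55,50,46,44,43,42,41):
    bot.move_l([*T,z],speed=50); s=sense();f=s["contact_force"]
    print(z,s["tool_pos"].round(1) if hasattr(s["tool_pos"],"round") else s["tool_pos"],np.round(f,1),round(s["grip_width"],1))
    if np.linalg.norm(f)>60 or (z<46 and f[2]>18):break
bot.wait(.2);print(s["clock"])
w=vision.camera("wrist");d=vision.camera("side")
cv2.imwrite("pics/in.png",np.vstack([cv2.resize(w[0:260,100:540],(800,300)),cv2.resize(d[220:340,150:470],(800,300),interpolation=cv2.INTER_CUBIC)]))
```

```text
85 [ 523.  -107.7   84.4] [ 0.1 -0.7 -1.7] 31.4
75 [ 523.1 -107.5   74.5] [ 0.4  0.3 -2. ] 31.3
70 [ 522.5 -106.9   69.7] [-2.5  1.4 -1.8] 31.3
65 [ 522.8 -106.6   65.2] [-4.   1.1  2.3] 31.1
60 [ 522.8 -107.    59.6] [-2.   3.  -1.1] 31.6
55 [ 522.6 -107.7   54. ] [-3.1  2.9 -3.9] 31.5
50 [ 523.  -108.2   48.8] [-0.9  1.3 -8.7] 31.1
46 [ 525.  -108.2   46.4] [-0.1 -0.7 -4.9] 31.5
44 [ 524.1 -107.6   44.4] [-0.5 -0.3 -2. ] 31.3
43 [ 523.6 -107.5   43.1] [ 0.8 -0.8 -1.5] 31.4
42 [ 523.6 -107.5   42.9] [-1.8 -0.6  6. ] 31.6
41 [ 523.7 -107.5   42.8] [-4.4 -2.2 10.9] 31.4
25.1333
```

View pics/in.png

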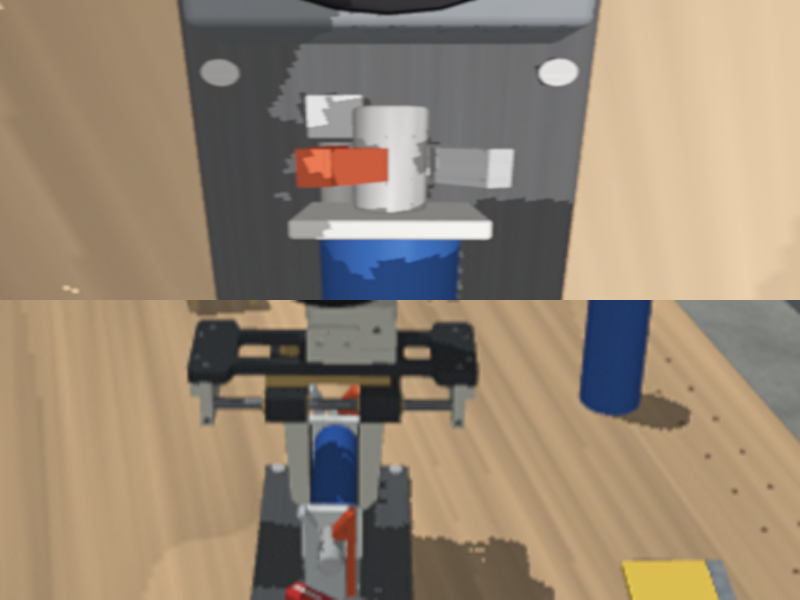

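The spindle is home: there is a hard stop at axis height ≈60 mm, and the orange finger overlaps the journal top at tile (360,165). I'll release it, lift, and look at the knob.

Run:
```python
from h import *
import json
pi=np.pi
grip(56); s=sense();p=s["tool_pos"];print(p,s["contact_force"])
bot.move_l([p[0],p[1],150],speed=120)
print("now",np.round(sense()["joints"],2))
def show(n):
    c=vision.calibration("wrist");im=vision.camera("wrist");cv2.imwrite(f"pics/{n}.png",im);json.dump({k:np.array(v).tolist() for k,v in c.items()},open(n+".json","w"))
show("k0")
for y in (-.88,2.26,1.21,-1.4,-1.93,-1.99):print(y,np.round(inverse_kinematics([487,-267.5,120],[pi,0,y]),2))
print(sense()["clock"])
```

```text
[ 523.44097885 -107.48239854   40.84976752] [ 0.33537804  0.15484395 -0.90912474]
now [ 0.8   0.75 -1.08  1.83  0.76  1.05  2.33]
-0.88 [-0.16  0.87  1.13  1.84 -0.91  1.07 -1.11]
2.26 [ 0.78  0.63 -0.5   1.81  0.4   0.8   0.77]
1.21 [ 0.11  0.65  0.56  1.83 -0.46  0.8   0.55]
-1.4 [-0.16  0.87  1.13  1.84 -0.91  1.07 -1.63]
-1.93 [ 1.06  0.81 -1.03  1.8   0.81  1.03  2.49]
-1.99 [ 1.06  0.8  -1.02  1.8   0.8   1.02  2.44]
27.1667
```

View pics/k0.png

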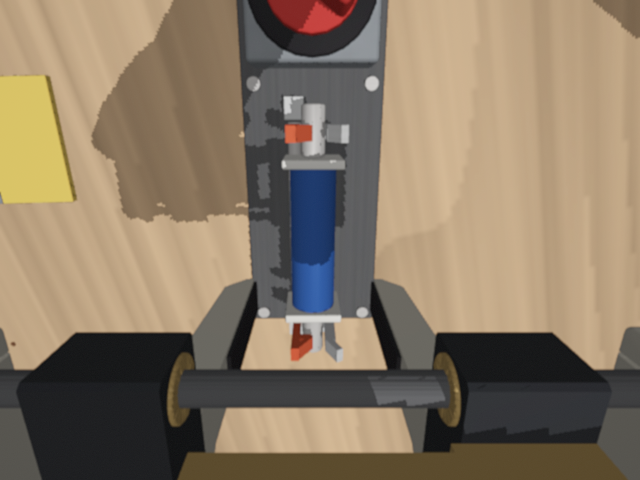

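Both journals are under the closed orange jaw, at (300,131) and (302,345), and the spindle sits square between the forks. Next is the knob.

Run:
```python
from h import *
pi=np.pi
K=[486.5,-267.]; y0=pi-.881
def st(n):
    s=sense();print(n,round(s["clock"],1),np.round(s["tool_pos"],1),"yaw",round(s["ee_rot"][2],3),np.round(s["contact_force"],1),"M",np.round(s["wrist_torque"],3),round(s["grip_width"],2));return s
bot.move_ptp([*K,130],[pi,0,y0]); grip(45); st("above")
bot.move_l([*K,63],speed=60); st("down"); 
cv2.imwrite("pics/kdown.png",vision.camera("wrist"))
grip(0); s=st("gripped")
if s["grip_width"]>17 or s["grip_width"]<11: raise SystemExit("bad grip")
for y in np.append(np.arange(y0-.1,1.30,-.1),[1.26,1.21,1.18,1.15,1.12]):
    bot.move_l([*K,63],frame=[pi,0,y],speed=60); s=st(round(y,3))
    if abs(s["wrist_torque"][2])>.4 or np.linalg.norm(s["contact_force"])>40: break
```

```text
above 29.0 [ 486.5 -266.9  130. ] yaw 2.261 [0.4 0.1 0.9] M [-0.008 -0.159 -0.043] 45.09
down 30.3 [ 486.9 -267.1   63.4] yaw 2.261 [-0.1 -0.3 -0.5] M [-0.016 -0.176  0.012] 45.25
gripped 30.9 [ 486.1 -267.3   63. ] yaw 2.26 [-0.9 -0.9  1.3] M [-0.097  0.115 -0.003] 14.18
2.161 31.2 [ 486.2 -267.2   63. ] yaw 2.162 [-0.6 -0.9  2.1] M [-0.225  0.129 -0.03 ] 14.26
2.061 31.4 [ 486.3 -267.2   63. ] yaw 2.064 [-1.6 -1.3  2.6] M [-0.218  0.212 -0.094] 13.66
1.961 31.7 [ 486.3 -267.2   63. ] yaw 1.964 [-1.3 -0.2  2.3] M [-0.222  0.221 -0.001] 13.93
1.861 31.9 [ 486.5 -267.1   63. ] yaw 1.865 [-1.2 -1.   2.8] M [-0.262  0.243 -0.027] 13.79
1.761 32.2 [ 486.6 -267.1   63. ] yaw 1.765 [-0.9 -1.2  3.2] M [-0.349  0.219 -0.044] 13.47
1.661 32.4 [ 486.7 -267.1   63. ] yaw 1.665 [-0.6 -0.5  2.4] M [-0.306  0.172  0.024] 13.95
1.561 32.7 [ 486.8 -267.1   63.1] yaw 1.565 [-0.9 -0.9  1. ] M [-0.327  0.069 -0.059] 13.67
1.461 32.9 [ 486.9 -267.1   63. ] yaw 1.465 [-0.7 -1.7  1.3] M [-0.367 -0.043  0.006] 13.61
1.361 33.2 [ 487.  -267.1   63. ] yaw 1.365 [-0.1 -1.9  0.8] M [-0.378 -0.159 -0.056] 14.01
1.26 33.4 [ 487.1 -267.1   63. ] yaw 1.264 [ 1.5 -2.7 -1. ] M [-0.448 -0.343 -0.012] 13.9
1.21 33.7 [ 487.1 -267.1   63. ] yaw 1.213 [ 2.4 -2.5  0. ] M [-0.461 -0.54  -0.018] 13.53
1.18 33.9 [ 487.1 -267.1   63.1] yaw 1.184 [ 2.3 -2.1 -1.4] M [-0.605 -0.639  0.49 ] 13.92
```

The wrist torque jumped to 0.49 N m at the expected stop angle (yaw ≈1.2), so I'll release, back off and check.

Run:
```python
from h import *
pi=np.pi
grip(45); bot.move_l([487,-267,150],speed=120)
bot.move_ptp([523,-106,300],[pi,0,1.2146+.13]); bot.wait(.2)
bot.move_l([600,-20,330]); bot.wait(.2)
w=vision.camera("wrist");d=vision.camera("side");s=vision.camera("scene")
z=lambda im,x,y,w_,h_:cv2.resize(im[y:y+h_,x:x+w_],(400,300),interpolation=cv2.INTER_CUBIC)
cv2.imwrite("pics/end.png",np.vstack([np.hstack([z(w,0,0,640,480),z(s,130,110,280,260)]),np.hstack([z(d,210,240,160,170),z(s,200,120,140,120)])]))
q=sense();print(q["clock"],q["contact_force"],q["tool_pos"])
```

```text
37.8833 [ 0.30344061 -0.29242972 -0.41276501] [599.79103726 -20.49720239 330.06693717]
```

View pics/end.png

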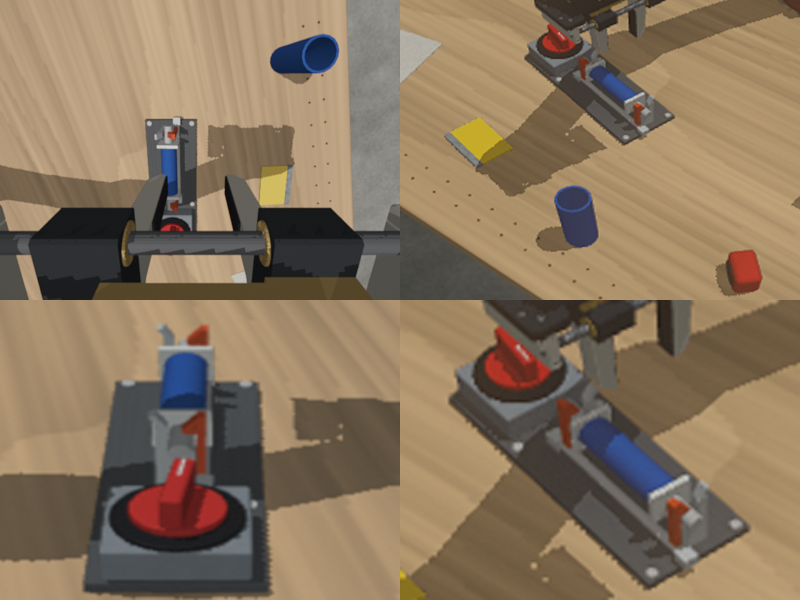

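The final views show the spindle seated under the closed jaw and the knob bar lying along the stand at (178,490), at its stop. The tube, tape measure and squeegee have not moved. I'll hand it in now.

```bash
python3 -c "
from h import *
print(bot.finish_job())"
```

```text
the job is handed in; nothing more can be done
None
```

I drew the spindle out and laid it on the bench, pressed it home under the closed jaw, turned the brake clockwise to its stop, left the bystanders where they were, and handed the job in at about 38 s; no verdict came back.

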